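# Catch a glass jar from the gravity-feed jar rack

### The arm

A 6-joint arm with a two-finger parallel gripper is mounted at the origin on the work surface. World frame = base frame: x ahead of the robot, y to its left, z up, the work surface at z = 0. Lengths are in mm, angles in rad, forces in N, time in s.
With the tool pointing down it reaches from about 350 to 775 mm from the base axis. Payload 7.3 kg.
Tool frame: the origin (TCP) lies between the finger pads, 19 mm behind the fingertips; this is the grasp point; z points along the fingers, y is the line along which they close (so a half turn about z gives the same grasp; the last joint's range is limited). The gripper opens to 92 mm and grips with 3 to 60 N. Pads are 19 mm wide; open, the fingers measure 130 mm over their backs; the gripper's body (75 mm by 190 mm) begins 47 mm behind the grasp point.
Start: joints at [1.167, 0.342, 1.524, -0, 1.275, -0.146], TCP at [133.834, 507.673, 245.541] pointing down, gripper open.
Joint ranges: [-2.53, 2.53], [-0.77, 2.02], [0.04, 2.7], [-1, 4.14], [0.28, 2.66], [-3.11, 3.11]. Speed limits (rad/s): [2.57, 2.57, 3.14, 3.14, 3.14, 3.14].

### API

Orientations are given as [roll, pitch, yaw] about the fixed x, y, z axes, in that order (R = Rz(yaw) Ry(pitch) Rx(roll)).
In Python, from plant import bot gives the robot as it stands.
- The arm moves only by the tool servo_tool, never from a script. Its argument "deltas" is a list of rows, each a list of 2 entries, a list of its own where there are three numbers: the shift along the tool's x, y, z in m, then the turn, a rotation vector about the tool's x, y, z in degrees. A call has 1 to 20 rows; each row shifts and turns the commanded pose from where the row before left it, along the tool's axes as they then stand; what a row does not reach is not made up. A row lasts 1/8 s, in which the tool goes at most 62.5 mm and 10.7 degrees, less where a joint would pass 70% of its speed; a pose out of reach is approached as far as the arm can. A call with a gripper value outside its range is refused whole. "fingers" is the opening, from 0 (shut) to 1 (fully open), set as the call begins (left out, the last holds). The fingers move at their own pace and stop on an object; the grip force is fixed at half the most. Time passes only in rows, so rows that do not move let the fingers close. It gives the time, the measured TCP pose, the force, the opening and the grip force at its end, in the units of the state.
- bot.get_obs(): the state, without advancing time (a new reading comes with each control period).
- bot.capture(name): name is "side" or "top"; returns the picture (480x640x3 uint8, red, green, blue); there is no depth.
- bot.camera_model(name): a dict with "mtx" (3x3 intrinsics, pixels), "dist" ([k1, k2, p1, p2, k3] as OpenCV has them; the pictures are not rectified), "xyz" and "rotation" of the camera in the world. Camera axes: x right, y down, z forward; pixel columns grow to the right and rows downward; lengths in mm; the calibration is good to about 2 mm. A picture is of the moment at which its call begins. camera_model takes no time and is no camera call.
- bot.close_job(): hands the job in; it is judged then, once.
The state is a dict: "time": time; "joint_positions": joint angles; "dq": joint speeds; "tau": joint torques, N m; "tool_pos": TCP position; "tcp_rot": TCP orientation; "contact_force": force on the tool from outside, world axes, zero at the start; "moment": the same for the moment, N m; "grip_width": finger opening in mm; "finger_force": force on a finger pad.
Only numpy, scipy, OpenCV 4.12 (cv2) and the standard library are available. Lean on these libraries where they do the work, as an engineer would, in place of code of your own. Each camera call takes 0.05 s, during which the arm holds its last target. There are 200 camera calls.

### The job

Press the gate's black pad fully down to let the honey jar roll out, and leave the jar untouched until it has passed the middle of the rack. Then catch it softly with the fingers on the lower half, moving along with it so that it does not knock against them, and keep it standing still there for a second, well clear of the front stop. Finally let it down gently against the front stop and leave it lying there, without disturbing anything else.

Things in the scene. Friction and masses are not known exactly. Their poses are not given: they have to be found in the camera images.
- rack: Fixed wooden jar rack, 560 mm long (its y), 170 mm wide (its x) with its brackets. Origin on the worktop under its middle, z up. It carries a ramp with blue side cheeks falling towards -y, hinged at its high end: at rack y = +210 mm the running surface is 80 mm above the worktop. Channel 132 mm wide; the cheeks rise 20 mm above the running surface..
- ramp (a joint): Tilt setting of the ramp, fixed in each run, 0 to 0.018 rad: the ramp's slope is 0.036 rad plus this value. Height of the running surface above the worktop in m: 0.080 - slope x (0.210 - y), y along the rack.
- ramp_mid (a point): Point on the running surface at the middle of the ramp (y = 0, on its centre line). x across as the rack's x, y uphill along the ramp, z square to its surface. Upper half y > 0, lower half y < 0 (position of the jar's centre).
- ramp_stop (a point): Where the jar's centre lies when it rests on the front stop: 230 mm downhill of ramp_mid, 36 mm above the surface. The stop is two wooden posts, 28 mm wide (x), 12 mm thick, 40 mm high, centred 52 mm either side of the centre line, faces to the jar 266 mm downhill of ramp_mid. Between them is an open cut-out 76 mm wide: fingers in front of the jar can pass out through it.
- jar: Full glass honey jar with steel lid lying across the ramp, 72 mm diameter, 117 mm long, nominally 0.80 kg. Origin at its centre, 36 mm above the surface; its x axis is its long axis; it rolls about it. Starts resting on the gate, centre 210 mm uphill of ramp_mid. Free, it passes the middle 0.8 to 1.3 s after release at 0.2 to 0.28 m/s and meets the stop after 1.5 to 2.3 s at up to 0.38 m/s.
- gate (a joint): Drop gate: a steel plate 100 mm wide and 6 mm thick across the ramp at rack y = +171 mm, standing 28 mm above the ramp, joined to the black press pad. Joint value in m, 0 up (jar held), 0.034 fully down; the jar starts to roll when it is down by about 0.028. A push of 3 to 4 N moves it slowly; no spring: it stays where it is left.
- gate_pad (a point): Centre of the top face of the gate's black press pad, 40 mm (rack x) by 50 mm (rack y), 8 mm thick, on a steel bar along the robot's side of the rack (rack x = -108 mm, y = +60 mm); 133 mm above the worktop when up, moves straight down 34 mm with the gate.
- mug: White mug, 80 mm wide, 95 mm high, bystander; origin under its centre.
- mill: Dark wooden pepper mill, 56 mm wide, 155 mm high, bystander; origin under its centre.
- bowl: Blue bowl, 130 mm wide, 55 mm high, bystander; origin under its centre.

How it is judged (in metres and radians):
On the way, in this order (a step that is already met when the one before it is completed fails the run):
1. the gate is pressed fully down (value of joint gate above 0.028 m), for 0.2 s.
2. the fingers travel just ahead of or against the rolling jar on the lower half (jar faster than 0.15 m/s, TCP within 70 mm of the jar's centre, seen from above) (y of jar in the frame of ramp_mid below 0 m and linear speed of jar above 0.15 m/s and horizontal distance between the grasp point and jar below 0.07 m), for 0.2 s.
3. the jar stands still on the lower half, clear of the front stop (linear speed of jar below 0.03 m/s and y of jar in the frame of ramp_mid between -0.212 and -0.01 m), for 0.7 s.
At the end, for the whole second after the job is handed in: The jar lies on the ramp against the front stop (centre within about 10 mm of its resting place, across the rack within 0.12 rad), at rest and released; the gate is down (y of jar in the frame of ramp_mid between -0.242 and -0.22 m and z of jar in the frame of ramp_mid between 0.026 and 0.046 m and angle between the x axis of jar and the x axis of rack, either way round below 0.12 rad and linear speed of jar below 0.02 m/s and value of joint gate above 0.028 m); the robot touches nothing.
It fails at once if the jar is touched before it has passed the middle of the rack (y of jar in the frame of ramp_mid above 0 m and contact force between jar and the arm above 0.3 N).
It fails at once if the jar knocks against the hand (over 10 N) (contact force between jar and the fingers above 10 N or contact force between jar and the arm above 10 N).
It fails at once if the jar runs into the front stop (faster than 0.16 m/s at the stop) (y of jar in the frame of ramp_mid below -0.205 m and linear speed of jar above 0.16 m/s).
It fails at once if the jar leaves the ramp or is lifted (z of jar in the frame of ramp_mid below 0.02 m or z of jar in the frame of ramp_mid above 0.065 m or angle between the x axis of jar and the x axis of rack, either way round above 0.3 rad).
It fails at once if the mug, mill or bowl is disturbed (distance of any of mug, mill, bowl from where it was at the start of the episode above 0.03 m).
It also fails if it takes over 40 s, if anything falls off the work surface, if the arm or the gripper's body presses on something with over 40 N, if the wrist force passes 120 N, or if a joint passes its speed limit or range.

## Working session

There is one attempt and no reset: what is moved stays moved. The work goes in short steps, Python scripts to look and compute and a tool call to move; the robot and the scene stay as the last step left them, time stands still between calls to the robot, and variables do not carry over. Pictures are saved under pics/ and viewed, at most 10 in all, crops included, and the job is handed in when it is done.

Besides the shell and the picture viewer there is one more tool, called as a command line: name --argument value ..., lists and objects as JSON in quotes. servo_tool: Moves the arm, as the interface text tells. Its arguments: {"type":"object","properties":{"deltas":{"type":"array"},"fingers":{"type":"number"}},"required":["deltas"]}

```bash
mkdir -p pics; python3 - <<'E'
from plant import bot
import cv2
for n in("side","top"):
    im=bot.capture(n); cv2.imwrite(f"pics/{n}0.png",im[:,:,::-1])
    m=bot.camera_model(n); print(n,m)
print(bot.get_obs())
E
```

```text
side {'mtx': array([[494.24709701,   0.        , 319.80178415],
       [  0.        , 494.24709701, 230.716482  ],
       [  0.        ,   0.        ,   1.        ]]), 'dist': array([0.00440512, 0.        , 0.        , 0.        , 0.        ]), 'xyz': array([-101.28497263, -687.37269984,  824.40665888]), 'rotation': array([-2.15254172,  0.01730774, -0.73856928])}
top {'mtx': array([[525.19277162,   0.        , 315.25433784],
       [  0.        , 525.19277162, 239.20692501],
       [  0.        ,   0.        ,   1.        ]]), 'dist': array([-0.09208041,  0.        ,  0.        ,  0.        ,  0.        ]), 'xyz': array([ 516.60148962,  131.12857689, 1228.03033037]), 'rotation': array([-3.06594674, -0.0200478 , -1.57950142])}
{'time': 0.1, 'joint_positions': array([ 1.16698489e+00,  3.42675687e-01,  1.52491338e+00,  2.10997863e-05,
        1.27539063e+00, -1.46022774e-01]), 'dq': array([ 4.96391945e-04,  5.50212394e-05, -3.94171266e-03, -1.34675723e-03,
        4.75771809e-04,  1.79593810e-04]), 'tau': array([ 1.52786553e-03, -4.32000947e+01, -2.44693029e+01,  7.19767646e-02,
        5.26841905e-02, -3.78176628e-05]), 'tool_pos': array([133.69812014, 507.34945918, 244.90551662]), 'tcp_rot': array([-3.14022330e+00, -2.21784247e-04,  2.88379768e+00]), 'contact_force': array([-0.26725938,  0.27691384, -0.3096674 ]), 'moment': array([-0.0132736 ,  0.02230637, -0.02396798]), 'finger_force': 0.0, 'grip_width': 91.90726996337263}
```

View pics/top0.png

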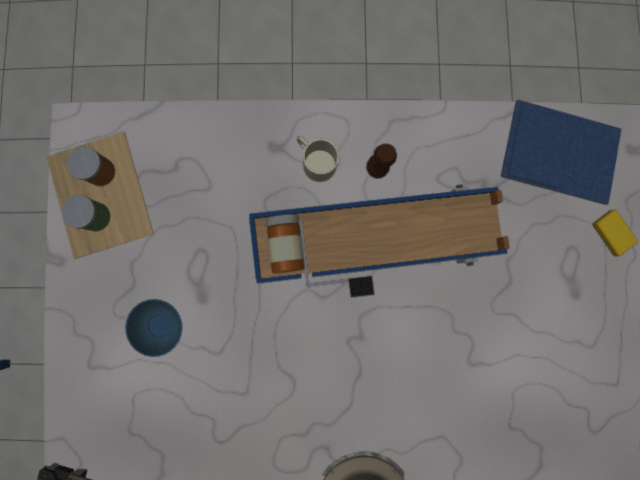

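View pics/side0.png

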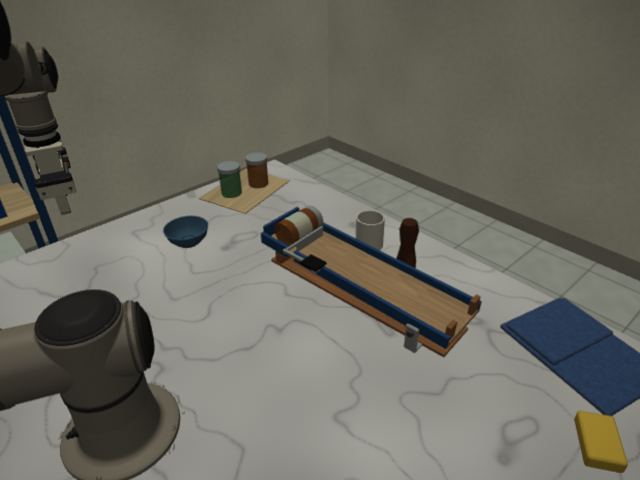

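```bash
python3 - <<'E'
import cv2
t=cv2.imread("pics/top0.png");s=cv2.imread("pics/side0.png")
a=cv2.resize(t[180:300,240:400],None,fx=5,fy=5,interpolation=cv2.INTER_CUBIC)[:600,:800]
b=cv2.resize(t[170:280,390:520],None,fx=5,fy=5,interpolation=cv2.INTER_CUBIC)
c=cv2.resize(s[200:360,255:485],None,fx=3.4,fy=3.4,interpolation=cv2.INTER_CUBIC)
for n,i in zip("abc",(a,b,c)): cv2.imwrite(f"pics/crop_{n}.png",i)
E
```

```text
(no output)
```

View pics/crop_a.png

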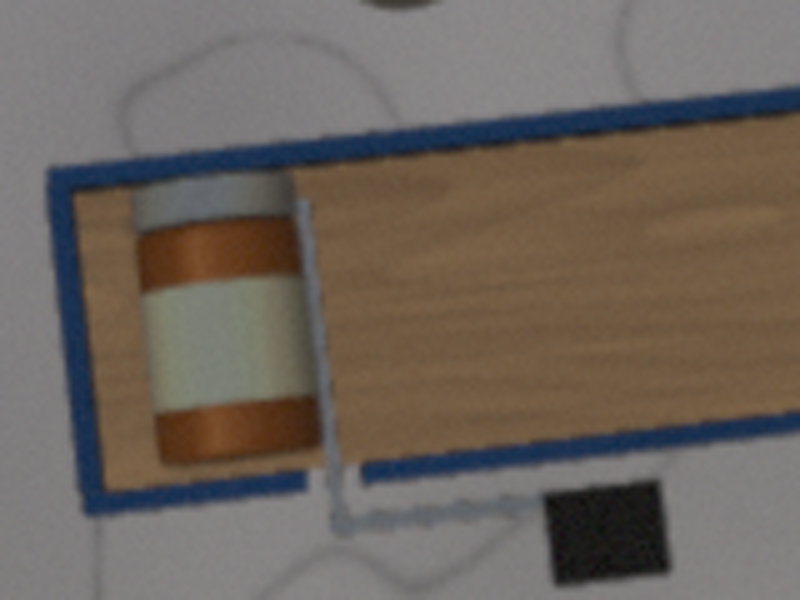

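View pics/crop_b.png

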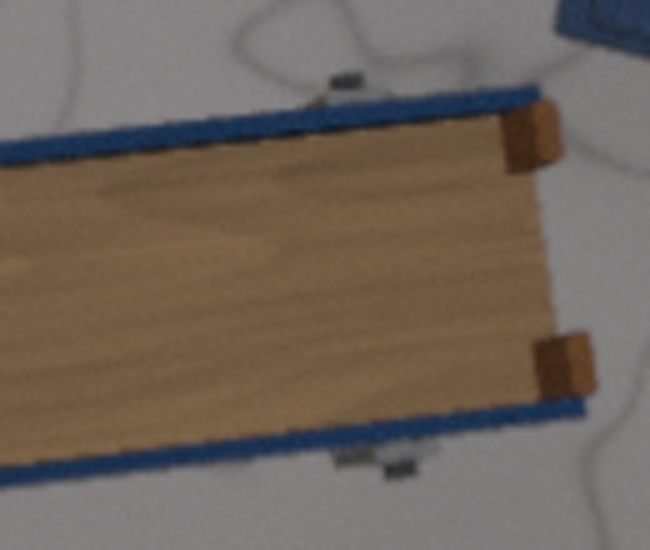

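View pics/crop_c.png

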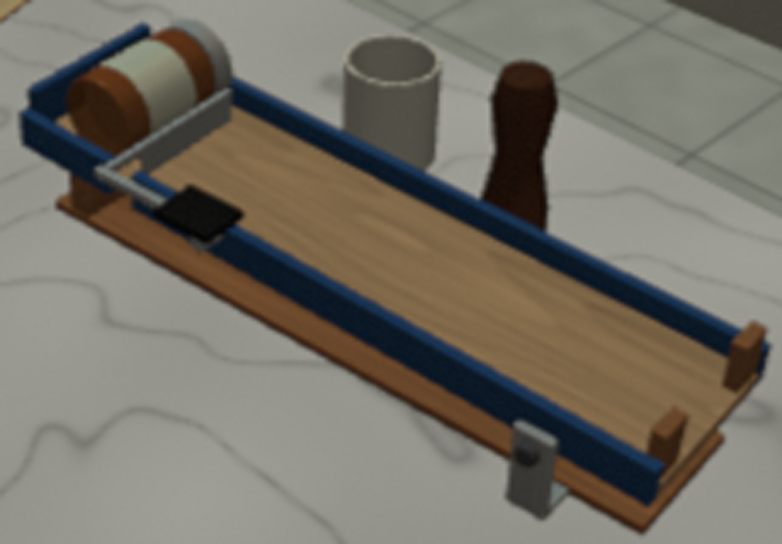

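```bash
cat > h.py <<'E'
import numpy as np, cv2
from scipy.spatial.transform import Rotation as R
from scipy.optimize import least_squares
from plant import bot
CM={n:bot.camera_model(n) for n in("side","top")}
def proj(n,P):
    c=CM[n];Rw=R.from_euler('xyz',c["rotation"]).as_matrix()
    return cv2.projectPoints(np.asarray(P,float).reshape(-1,3),cv2.Rodrigues(Rw.T)[0],-Rw.T@c["xyz"],c["mtx"],c["dist"])[0].reshape(-1,2)
def onplane(n,px,z):
    c=CM[n];Rw=R.from_euler('xyz',c["rotation"]).as_matrix()
    u=cv2.undistortPoints(np.asarray(px,float).reshape(-1,1,2),c["mtx"],c["dist"]).reshape(-1,2)
    d=np.c_[u,np.ones(len(u))]@Rw.T
    return c["xyz"]+d*((z-c["xyz"][2])/d[:,2])[:,None]
def rack(p,P):  # rack frame -> world, p=(x,y,yaw)
    P=np.asarray(P,float).reshape(-1,3)
    return R.from_euler('z',p[2]).apply(P)+[p[0],p[1],0]
def ramp(s,P):  # ramp_mid frame -> rack frame
    P=np.asarray(P,float).reshape(-1,3)
    return R.from_euler('x',np.arctan(s)).apply(P)+[0,0,80-s*210]
E
cat > fit.py <<'E'
from h import *
cr=lambda o,s,L:(np.array(L,float)+.5)/s-.5+o
padR=[(-88,85,133),(-88,35,133),(-128,35,133),(-128,85,133)]
padt=cr((240,180),5,[(545,492),(660,481),(670,573),(556,585)])
pads=cr((255,200),3.4,[(192,185),(242,213),(203,240),(153,211)])
postM=[(52,-272,40),(-52,-272,40)]
postt=cr((390,170),5,[(547,131),(582,365)])
posts=cr((255,200),3.4,[(750,331),(670,417)])
cht=cr((240,180),5,[(75,190),(105,490)])
def res(q):
    p=q[:3];s=q[3]
    W1=rack(p,padR);W2=rack(p,ramp(s,postM))
    return np.r_[(proj("top",W1)-padt),(proj("side",W1)-pads),(proj("top",W2)-postt),(proj("side",W2)-posts)]
f=least_squares(lambda q:res(q).ravel(),[480,80,.09,.045],x_scale=[1,1,.01,.01])
print(f.x,"\n",res(f.x).round(1).tolist())
p,s=f.x[:3],f.x[3]
np.save("rack.npy",f.x)
J=rack(p,ramp(s,[(-58,210,36),(58,210,36)]));print("jar ends px",proj("top",J),proj("side",J))
I=lambda W:R.from_euler('z',-p[2]).apply(W-[p[0],p[1],0])
print("mill base/mug (rack)",I(onplane("side",[(407,263)],0)),I(onplane("top",[(385,154)],155)),I(onplane("top",[(321,160)],95)))
print("pad up W",rack(p,[(-108,60,133)]),"mid",rack(p,ramp(s,[0,0,0])),"stop",rack(p,ramp(s,[0,-230,36])))
E
python3 fit.py
```

```text
[ 6.13378124e+02 -3.36443744e+01  1.10685794e-01  3.39701584e-02] 
 [[-0.7, 0.6], [0.0, -0.0], [0.4, 0.6], [-0.5, 1.2], [-0.4, -0.9], [0.8, -1.0], [0.8, -0.8], [-0.4, -0.8], [0.6, -0.3], [0.5, -0.3], [0.3, 0.1], [0.3, 0.4]]
jar ends px [[287.51117699 271.50423853]
 [281.2305622  217.31066586]] [[283.22003087 235.19727283]
 [313.29011394 216.9902901 ]]
mill base/mug (rack) [[181.69942761 -22.62293774   0.        ]] [[160.3301984  -22.58850935 155.        ]] [[176.15885249 108.38660667  95.        ]]
pad up W [[499.41142583  14.05878845 133.        ]] mid [[613.37812381 -33.64437445  72.86626673]] stop [[ 638.90426672 -263.3198684   101.03688093]]
```

```bash
python3 - <<'E'
from h import *
o=bot.get_obs();r=R.from_euler('xyz',o["tcp_rot"]);p=o["tool_pos"]
t=np.array([499.4,14.1,190.]);rt=R.from_euler('xyz',[np.pi,0,np.pi/2+.1107])
w=(t-p)/14; rv=np.degrees((r.inv()*rt).as_rotvec())/14; print(rv)
for i in range(14):
    print((r.inv().apply(w)/1000).round(3).tolist()); r=r*R.from_rotvec(np.radians(rv))
E
```

```text
[-5.45786693e-03  2.57333958e-03  4.92048503e+00]
[-0.034, -0.027, 0.004]
[-0.036, -0.024, 0.004]
[-0.038, -0.021, 0.004]
[-0.04, -0.018, 0.004]
[-0.041, -0.014, 0.004]
[-0.043, -0.011, 0.004]
[-0.043, -0.007, 0.004]
[-0.044, -0.003, 0.004]
[-0.044, 0.001, 0.004]
[-0.044, 0.004, 0.004]
[-0.043, 0.008, 0.004]
[-0.042, 0.012, 0.004]
[-0.041, 0.015, 0.004]
[-0.04, 0.019, 0.004]
```

servo_tool --deltas '[[[-0.034, -0.027, 0.004], [0, 0, 4.92]], [[-0.036, -0.024, 0.004], [0, 0, 4.92]], [[-0.038, -0.021, 0.004], [0, 0, 4.92]], [[-0.04, -0.018, 0.004], [0, 0, 4.92]], [[-0.041, -0.014, 0.004], [0, 0, 4.92]], [[-0.043, -0.011, 0.004], [0, 0, 4.92]], [[-0.043, -0.007, 0.004], [0, 0, 4.92]], [[-0.044, -0.003, 0.004], [0, 0, 4.92]], [[-0.044, 0.001, 0.004], [0, 0, 4.92]], [[-0.044, 0.004, 0.004], [0, 0, 4.92]], [[-0.043, 0.008, 0.004], [0, 0, 4.92]], [[-0.042, 0.012, 0.004], [0, 0, 4.92]], [[-0.041, 0.015, 0.004], [0, 0, 4.92]], [[-0.04, 0.019, 0.004], [0, 0, 4.92]]]' --fingers 0.0

```text
time: 1.85
tool_pos: [499.7, 14.4, 189.1]
tcp_rot: [-3.141, -0.0, 1.679]
contact_force: [0.3, 0.3, -0.1]
grip_width: 0.7
finger_force: 0.0
```

servo_tool --deltas '[[[0, 0, 0], [0, 0, 0]], [[0, 0, 0], [0, 0, 0]]]'

```text
time: 2.1
tool_pos: [498.5, 16.0, 189.1]
tcp_rot: [-3.14, -0.001, 1.682]
contact_force: [0.4, -0.2, -0.1]
grip_width: 0.5
finger_force: 0.0
```

servo_tool --deltas '[[[0, -0.001, 0.01], [0, 0, 0]]]' --fingers 0.3

```text
time: 2.22
tool_pos: [498.0, 16.4, 179.8]
tcp_rot: [3.14, 0.0, 1.683]
contact_force: [0.6, -0.5, -0.3]
grip_width: 6.2
finger_force: 0.0
```

servo_tool --deltas '[[[0, 0, 0.01], [0, 0, 0]]]'

```text
time: 2.35
tool_pos: [497.6, 16.3, 168.9]
tcp_rot: [-3.141, -0.0, 1.683]
contact_force: [-0.8, 0.5, 0.2]
grip_width: 15.8
finger_force: 0.0
```

servo_tool --deltas '[[[0, 0, 0.008], [0, 0, 0]], [[0, 0, 0.004], [0, 0, 0]], [[0, 0, 0], [0, 0, 0]]]' --fingers 0

```text
time: 2.72
tool_pos: [498.1, 15.6, 157.2]
tcp_rot: [-3.141, -0.0, 1.682]
contact_force: [-1.1, 0.4, 0.3]
grip_width: 0.5
finger_force: 0.0
```

servo_tool --deltas '[[[0, 0, 0.005], [0, 0, 0]], [[0, 0, 0.005], [0, 0, 0]]]'

```text
time: 2.98
tool_pos: [498.6, 15.4, 147.6]
tcp_rot: [3.14, 0.0, 1.682]
contact_force: [-1.1, 0.3, 1.2]
grip_width: 0.3
finger_force: 1.1
```

servo_tool --deltas '[[[0, 0, 0.005], [0, 0, 0]], [[0, 0, 0.005], [0, 0, 0]], [[0, 0, 0.005], [0, 0, 0]], [[0, 0, 0], [0, 0, 0]]]'

```text
time: 3.48
tool_pos: [497.6, 15.6, 131.8]
tcp_rot: [-3.14, -0.001, 1.682]
contact_force: [-0.3, 0.6, 0.3]
grip_width: 0.4
finger_force: 0.0
```

```bash
python3 - <<'E'
from h import *
o=bot.get_obs();print(o["tool_pos"],o["contact_force"])
im=bot.capture("top");cv2.imwrite("pics/top1.png",im[:,:,::-1])
cv2.imwrite("pics/top1c.png",cv2.resize(im[160:320,230:530,::-1],None,fx=2.6,fy=2.6,interpolation=cv2.INTER_CUBIC))
E
```

```text
[497.56012081  15.5644841  131.80059272] [-0.25324936  0.61606941  0.3367462 ]
```

View pics/top1c.png

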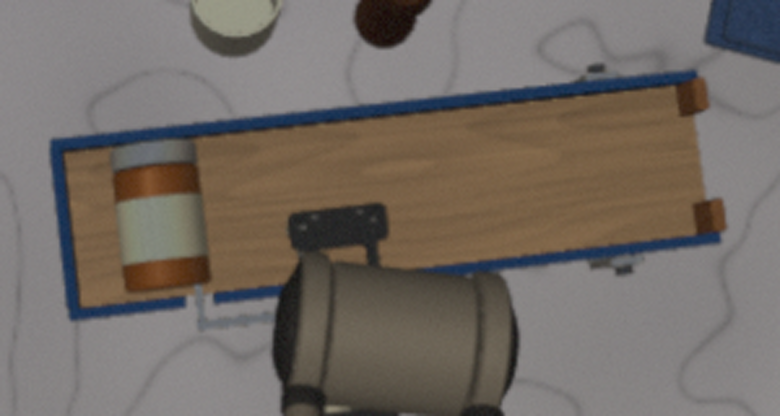

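```bash
cat > track.py <<'E'
import sys
from h import *
q=np.load("rack.npy");p=q[:3];s=.037
th=np.linspace(0,2*np.pi,120)
ys=np.arange(-260,241,1.)
def ext(y):  # silhouette extent (px along ramp line) of the jar's mid section
    P=np.c_[0*th,y+36*np.cos(th),36+36*np.sin(th)]
    return proj("top",rack(p,ramp(s,P)))
A,B=proj("top",rack(p,ramp(s,[(0,-260,60),(0,260,60)])))
d=(B-A)/np.linalg.norm(B-A);n=np.array([-d[1],d[0]])
E=np.array([[((ext(y)-A)@d).min(),((ext(y)-A)@d).max()] for y in ys])
def jar_y(im):
    u=np.arange(-20,290,.5)
    out=[]
    for off in (-8,-4,0,4,8):
        X=(A+u[:,None]*d+off*n).astype(np.float32)
        c=cv2.remap(im,X[None,:,0],X[None,:,1],cv2.INTER_LINEAR)[0].astype(float)
        r=c[:,2]/(c[:,0]+1)  # B/R : label ~1, wood ~.6
        m=(r>.8)&(r<1.15)&(c.sum(1)>330)
        # longest run
        idx=np.flatnonzero(np.diff(np.r_[0,m.astype(int),0]));a,b=idx[::2],idx[1::2]
        if len(a)==0: continue
        k=np.argmax(b-a);out.append((u[a[k]],u[b[k]-1]))
    if not out: return None
    lo,hi=np.median(out,axis=0)
    return np.interp(lo,E[:,0],ys),np.interp(hi,E[:,1],ys),hi-lo
if __name__=="__main__":
    if len(sys.argv)>1: im=cv2.imread(sys.argv[1])[:,:,::-1].copy();t=0
    else:
        t=bot.get_obs()["time"];im=bot.capture("top");cv2.imwrite(f"pics/t{t:.2f}.png",im[:,:,::-1])
    print(t,"jar y (downhill edge, uphill edge), width px",jar_y(im))
    o=bot.get_obs();P=R.from_euler('z',-p[2]).apply(o["tool_pos"]-[p[0],p[1],0])
    print("now",o["time"],"TCP rack",P.round(1),"above surf",round(P[2]-80+s*(210-P[1]),1),"F",o["contact_force"].round(1))
E
python3 track.py pics/top1.png; python3 track.py pics/top0.png
```

```text
0 jar y (downhill edge, uphill edge), width px (np.float64(240.0), np.float64(240.0), np.float64(37.5))
now 3.525 TCP rack [-109.6   61.7  132. ] above surf 57.5 F [-0.5 -0.3 -0. ]
0 jar y (downhill edge, uphill edge), width px (np.float64(240.0), np.float64(240.0), np.float64(37.5))
now 3.525 TCP rack [-109.6   61.7  132. ] above surf 57.5 F [-0.5 -0.3 -0. ]
```

```bash
sed -i 's/u=np.arange(-20,290,.5)/u=np.arange(0,np.linalg.norm(B-A)-4,.5)/' track.py
python3 track.py pics/top1.png; python3 track.py pics/top0.png
```

```text
0 jar y (downhill edge, uphill edge), width px (np.float64(211.01317556385575), np.float64(188.81652188670333), np.float64(23.5))
now 3.525 TCP rack [-109.6   61.7  132. ] above surf 57.5 F [-0.5 -0.3 -0. ]
0 jar y (downhill edge, uphill edge), width px (np.float64(227.98720549587156), np.float64(202.56022326919071), np.float64(22.0))
now 3.525 TCP rack [-109.6   61.7  132. ] above surf 57.5 F [-0.5 -0.3 -0. ]
```

```bash
python3 - <<'E'
from track import *
im=cv2.imread("pics/top1.png")[:,:,::-1].copy()
u=np.arange(150,240,2.);X=(A+u[:,None]*d).astype(np.float32)
c=cv2.remap(im,X[None,:,0],X[None,:,1],cv2.INTER_LINEAR)[0]
for a,b in zip(u,c): print(a,b,end=' ')
i=int(np.where(ys==210)[0][0]);print("\nexp",E[i])
E
```

```text
150.0 [117  93  68] 152.0 [116  93  68] 154.0 [116  92  67] 156.0 [118  94  68] 158.0 [118  94  69] 160.0 [116  94  69] 162.0 [113  90  67] 164.0 [114  93  67] 166.0 [115  93  68] 168.0 [116  93  67] 170.0 [116  93  68] 172.0 [116  92  67] 174.0 [117  94  69] 176.0 [118  95  69] 178.0 [117  93  66] 180.0 [117  92  69] 182.0 [118  95  68] 184.0 [119  96  70] 186.0 [118  95  69] 188.0 [120  96  71] 190.0 [117  93  69] 192.0 [120  97  70] 194.0 [112  91  67] 196.0 [86 80 67] 198.0 [95 92 78] 200.0 [112 109  91] 202.0 [121 116  97] 204.0 [127 126 106] 206.0 [129 132 112] 208.0 [131 134 118] 210.0 [131 135 120] 212.0 [130 135 123] 214.0 [133 137 126] 216.0 [130 133 122] 218.0 [131 135 124] 220.0 [132 135 121] 222.0 [131 134 116] 224.0 [130 132 110] 226.0 [126 121 101] 228.0 [113 104  87] 230.0 [123  98  72] 232.0 [126 101  75] 234.0 [124  99  73] 236.0 [123  98  71] 238.0 [125 100  73] 
exp [201.52291801 235.52144634]
```

```bash
sed -i 's|r=c\[:,2\].*|r=c[:,1]/(c[:,0]+1)|; s|m=(r>.8).*|m=(r>.865)\&(r<1.15)\&(c.sum(1)>200)|' track.py
python3 track.py pics/top1.png; python3 track.py pics/top0.png
```

```text
0 jar y (downhill edge, uphill edge), width px (np.float64(196.13635480597017), np.float64(194.10432948998596), np.float64(33.0))
now 3.525 TCP rack [-109.6   61.7  132. ] above surf 57.5 F [-0.5 -0.3 -0. ]
0 jar y (downhill edge, uphill edge), width px (np.float64(204.6402877007684), np.float64(207.84240321183373), np.float64(35.5))
now 3.525 TCP rack [-109.6   61.7  132. ] above surf 57.5 F [-0.5 -0.3 -0. ]
```

servo_tool --deltas '[[[0, 0.001, 0.0155], [0, 0, 0]]]'

```text
time: 3.65
tool_pos: [499.3, 15.5, 117.6]
tcp_rot: [3.141, 0.0, 1.682]
contact_force: [-1.9, -1.2, 3.4]
grip_width: 0.5
finger_force: 2.0
```

```bash
python3 track.py
```

```text
3.65 jar y (downhill edge, uphill edge), width px (np.float64(196.13635480597017), np.float64(193.04695014725067), np.float64(32.5))
now 3.7 TCP rack [-107.9   61.5  117.4] above surf 42.9 F [-5.7 -0.4 14.9]
```

servo_tool --deltas '[[[-0.015, 0.015, -0.01], [0, 0, 0]], [[-0.04, 0.045, 0], [0, 0, 0]], [[-0.04, 0.045, 0.002], [0, 0, 0]]]' --fingers 0.3

```text
time: 4.08
tool_pos: [615.3, -67.9, 125.5]
tcp_rot: [3.141, -0.0, 1.682]
contact_force: [1.2, 0.4, 0.2]
grip_width: 24.8
finger_force: 0.0
```

```bash
python3 track.py
```

```text
4.075 jar y (downhill edge, uphill edge), width px (np.float64(-145.07939612628516), np.float64(-97.53262473032731), np.float64(55.0))
now 4.125 TCP rack [  2.9 -39.9 124.6] above surf 53.9 F [ 3.7 -3.8  0.8]
```

```bash
sed -i 's|k=np.argmax(b-a)|k=np.flatnonzero(b-a>30)[-1] if (b-a>30).any() else np.argmax(b-a)|' track.py; python3 track.py pics/t4.08.png || ls pics
```

```text
0 jar y (downhill edge, uphill edge), width px (np.float64(174.8734738893062), np.float64(172.93910806220083), np.float64(33.0))
now 4.125 TCP rack [  2.9 -39.9 124.6] above surf 53.9 F [ 3.7 -3.8  0.8]
```

servo_tool --deltas '[[[-0.022, -0.003, 0.018], [0, 0, 0]], [[0, 0, 0], [0, 0, 0]]]'

```text
time: 4.38
tool_pos: [610.8, -90.2, 104.3]
tcp_rot: [-3.136, -0.002, 1.68]
contact_force: [-0.3, 0.2, 0.4]
grip_width: 27.4
finger_force: 0.0
```

```bash
python3 track.py
```

```text
4.375 jar y (downhill edge, uphill edge), width px (np.float64(145.01816248159787), np.float64(143.2256695568191), np.float64(33.0))
now 4.425 TCP rack [ -8.1 -55.2 105.5] above surf 35.3 F [0.4 0.6 0.6]
```

servo_tool --deltas '[[[0, 0, 0], [0, 0, 0]], [[0, 0, 0], [0, 0, 0]]]'

```text
time: 4.68
tool_pos: [613.4, -88.6, 107.7]
tcp_rot: [3.141, 0.0, 1.683]
contact_force: [-0.2, 0.4, -0.1]
grip_width: 27.2
finger_force: 0.0
```

```bash
python3 track.py
```

```text
4.675 jar y (downhill edge, uphill edge), width px (np.float64(106.50418582199343), np.float64(103.77279991718682), np.float64(32.5))
now 4.725 TCP rack [ -5.9 -54.8 107.7] above surf 37.5 F [-0.7 -0.4  0.7]
```

servo_tool --deltas '[[[-0.002, 0.006, 0.001], [0, 0, 0]], [[0, 0, 0], [0, 0, 0]]]'

```text
time: 4.97
tool_pos: [620.2, -90.7, 106.1]
tcp_rot: [3.141, 0.0, 1.682]
contact_force: [-0.3, 0.4, 0.1]
grip_width: 27.4
finger_force: 0.0
```

```bash
python3 track.py
```

```text
4.975 jar y (downhill edge, uphill edge), width px (np.float64(59.173719859662285), np.float64(56.5510577426354), np.float64(32.5))
now 5.025 TCP rack [  0.2 -57.4 105.9] above surf 35.8 F [-0.5 -0.8 -0.1]
```

servo_tool --deltas '[[[-0.002, 0, 0], [0, 0, 0]], [[-0.006, 0, 0], [0, 0, 0]], [[-0.016, 0, 0.0005], [0, 0, 0]], [[-0.0215, 0, 0.001], [0, 0, 0]]]'

```text
time: 5.52
tool_pos: [624.9, -137.3, 104.6]
tcp_rot: [3.141, 0.0, 1.682]
contact_force: [0.7, 0.1, 0.7]
grip_width: 27.4
finger_force: 0.0
```

```bash
sed 's/^    print(t,"jar.*//; s/t=bot.get_obs.*/pass/' track.py > obs.py; python3 obs.py
```

```text
now 5.525 TCP rack [   0.  -104.3  104.6] above surf 36.2 F [0.7 0.1 0.7]
```

servo_tool --deltas '[[[-0.025, 0, 0.001], [0, 0, 0]]]'

```text
time: 5.65
tool_pos: [627.6, -162.8, 103.4]
tcp_rot: [3.141, 0.0, 1.681]
contact_force: [0.2, -0.3, 1.1]
grip_width: 27.3
finger_force: 0.0
```

```bash
python3 obs.py
```

```text
now 5.65 TCP rack [-1.000e-01 -1.300e+02  1.034e+02] above surf 36.0 F [ 0.2 -0.3  1.1]
```

servo_tool --deltas '[[[-0.026, 0, 0.001], [0, 0, 0]]]'

```text
time: 5.78
tool_pos: [630.4, -189.0, 102.4]
tcp_rot: [3.142, 0.0, 1.681]
contact_force: [0.2, 0.3, 0.4]
grip_width: 27.8
finger_force: 0.0
```

```bash
python3 obs.py
```

```text
now 5.775 TCP rack [  -0.2 -156.3  102.4] above surf 35.9 F [0.2 0.3 0.4]
```

servo_tool --deltas '[[[-0.024, 0, 0.001], [0, 0, 0]]]'

```text
time: 5.9
tool_pos: [633.1, -212.9, 101.3]
tcp_rot: [3.142, 0.0, 1.681]
contact_force: [-0.2, -0.8, 0.1]
grip_width: 27.5
finger_force: 0.0
```

```bash
python3 obs.py
```

```text
now 5.9 TCP rack [  -0.2 -180.3  101.3] above surf 35.8 F [-0.2 -0.8  0.1]
```

servo_tool --deltas '[[[-0.0195, 0, 0.001], [0, 0, 0]], [[-0.0145, 0, 0.0005], [0, 0, 0]]]'

```text
time: 6.15
tool_pos: [636.8, -245.6, 99.8]
tcp_rot: [-3.141, -0.0, 1.681]
contact_force: [0.1, -0.0, -0.2]
grip_width: 27.5
finger_force: 0.0
```

```bash
python3 obs.py
```

```text
now 6.15 TCP rack [-2.000e-01 -2.133e+02  9.980e+01] above surf 35.4 F [ 0.1 -0.  -0.2]
```

servo_tool --deltas '[[[-0.0105, 0, 0.0005], [0, 0, 0]]]'

```text
time: 6.28
tool_pos: [638.0, -255.5, 99.4]
tcp_rot: [-3.142, -0.0, 1.681]
contact_force: [-0.1, 1.0, 0.3]
grip_width: 27.6
finger_force: 0.0
```

```bash
python3 obs.py; python3 -c "
from plant import bot;o=bot.get_obs();print(o['contact_force'],o['moment'],o['tau'])"
```

```text
now 6.275 TCP rack [  -0.  -223.2   99.4] above surf 35.4 F [-0.1  1.   0.3]
[-0.07899699  1.00435436  0.25408527] [-0.07781213  0.07499372 -0.01105014] [-2.43601811e-03 -6.20346594e+01 -2.29822201e+01  5.37402710e-03
 -1.29990396e-02  1.00292775e-01]
```

servo_tool --deltas '[[[-0.006, 0, 0.0], [0, 0, 0]], [[-0.0025, 0, 0], [0, 0, 0]]]'

```text
time: 6.52
tool_pos: [639.0, -263.0, 99.5]
tcp_rot: [3.142, -0.0, 1.682]
contact_force: [0.6, 0.2, -0.3]
grip_width: 27.3
finger_force: 0.0
```

```bash
python3 track.py; ls -t pics | head -1; python3 - <<'E'
import cv2,glob,os
f=max(glob.glob("pics/t*.png"),key=os.path.getmtime)
im=cv2.imread(f);cv2.imwrite("pics/c6.png",cv2.resize(im[160:320,230:530],None,fx=2.6,fy=2.6))
E
```

```text
6.525 jar y (downhill edge, uphill edge), width px (np.float64(-186.77595302204287), np.float64(-183.93798958570767), np.float64(35.0))
now 6.575 TCP rack [ 1.00e-01 -2.31e+02  9.96e+01] above surf 35.9 F [-0.6  0.   0.2]
t6.53.png
```

View pics/c6.png

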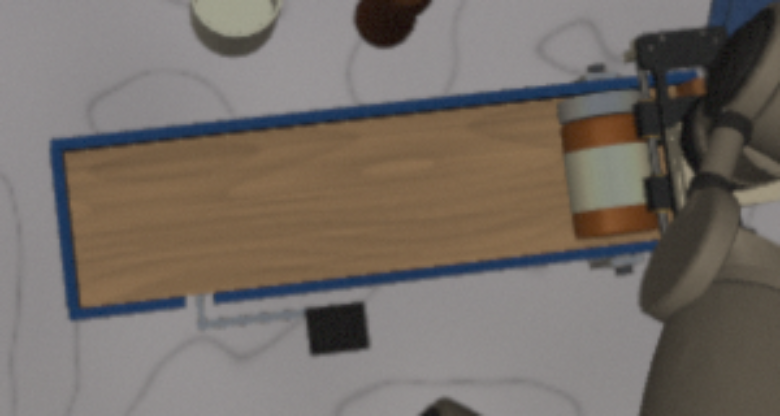

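The picture shows the jar lying square against the fingers (uphill edge ~(570,170), y ≈ -185 mm), with the gate plate down. I'll hold it for over a second.

servo_tool --deltas '[[[0, 0, 0], [0, 0, 0]], [[0, 0, 0], [0, 0, 0]], [[0, 0, 0], [0, 0, 0]], [[0, 0, 0], [0, 0, 0]], [[0, 0, 0], [0, 0, 0]], [[0, 0, 0], [0, 0, 0]], [[0, 0, 0], [0, 0, 0]], [[0, 0, 0], [0, 0, 0]], [[0, 0, 0], [0, 0, 0]], [[0, 0, 0], [0, 0, 0]], [[0, 0, 0], [0, 0, 0]]]'

```text
time: 7.95
tool_pos: [638.9, -263.1, 99.5]
tcp_rot: [-3.142, -0.0, 1.682]
contact_force: [0.5, -0.2, -0.2]
grip_width: 27.7
finger_force: 0.1
```

```bash
python3 track.py
```

```text
7.95 jar y (downhill edge, uphill edge), width px (np.float64(-187.9079845039243), np.float64(-183.93798958570767), np.float64(35.5))
now 8.0 TCP rack [  -0.  -230.9   99.5] above surf 35.8 F [0.5 0.2 0.5]
```

servo_tool --deltas '[[[-0.001, 0, 0], [0, 0, 0]], [[-0.002, 0, 0], [0, 0, 0]], [[-0.003, 0, 0], [0, 0, 0]], [[-0.003, 0, 0.0005], [0, 0, 0]], [[-0.003, 0, 0], [0, 0, 0]], [[-0.003, 0, 0], [0, 0, 0]], [[-0.003, 0, 0], [0, 0, 0]], [[-0.003, 0, 0.0005], [0, 0, 0]], [[-0.003, 0, 0], [0, 0, 0]], [[-0.003, 0, 0], [0, 0, 0]], [[-0.003, 0, 0], [0, 0, 0]], [[-0.003, 0, 0.0005], [0, 0, 0]], [[-0.003, 0, 0], [0, 0, 0]], [[-0.003, 0, 0], [0, 0, 0]]]'

```text
time: 9.75
tool_pos: [643.2, -302.1, 98.0]
tcp_rot: [3.142, -0.0, 1.682]
contact_force: [-0.1, 0.5, 0.1]
grip_width: 27.5
finger_force: 0.1
```

```bash
python3 track.py
```

```text
9.75 jar y (downhill edge, uphill edge), width px (np.float64(-226.61351261380676), np.float64(-223.83713448878555), np.float64(35.0))
now 9.8 TCP rack [  -0.  -270.6   98. ] above surf 35.8 F [ 0.4 -0.6 -1. ]
```

servo_tool --deltas '[[[-0.003, 0, 0], [0, 0, 0]], [[-0.003, 0, 0], [0, 0, 0]], [[-0.003, 0, 0], [0, 0, 0]], [[-0.003, 0, 0], [0, 0, 0]], [[-0.003, 0, 0], [0, 0, 0]], [[-0.003, 0, 0], [0, 0, 0]]]'

```text
time: 10.55
tool_pos: [645.2, -320.0, 98.0]
tcp_rot: [3.142, -0.0, 1.682]
contact_force: [-0.3, 0.3, -0.4]
grip_width: 27.6
finger_force: 0.0
```

```bash
python3 track.py
```

```text
10.55 jar y (downhill edge, uphill edge), width px (np.float64(-231.1955418716411), np.float64(-231.87638124642527), np.float64(33.5))
now 10.6 TCP rack [  -0.  -288.5   98. ] above surf 36.4 F [-0.2 -0.7 -1. ]
```

servo_tool --deltas '[[[-0.006, 0, 0], [0, 0, 0]], [[-0.008, 0, 0], [0, 0, 0]], [[-0.004, 0, -0.01], [0, 0, 0]], [[0, 0, -0.02], [0, 0, 0]], [[0, 0, -0.025], [0, 0, 0]], [[0, 0, -0.03], [0, 0, 0]], [[0, 0, -0.03], [0, 0, 0]], [[0, 0, -0.01], [0, 0, 0]], [[0, 0, 0], [0, 0, 0]], [[0, 0, 0], [0, 0, 0]], [[0, 0, 0], [0, 0, 0]], [[0, 0, 0], [0, 0, 0]]]'

```text
time: 12.1
tool_pos: [647.0, -337.6, 222.1]
tcp_rot: [-3.141, -0.001, 1.682]
contact_force: [0.4, 0.3, -0.5]
grip_width: 27.3
finger_force: 0.0
```

```bash
python3 track.py; python3 - <<'E'
from plant import bot
import cv2
im=bot.capture("side");cv2.imwrite("pics/end.png",im[:,:,::-1])
E
```

```text
12.1 jar y (downhill edge, uphill edge), width px (np.float64(-231.1955418716411), np.float64(-231.87638124642527), np.float64(33.5))
now 12.15 TCP rack [-1.000e-01 -3.059e+02  2.224e+02] above surf 161.5 F [-0.3 -0.  -0.5]
```

View pics/end.png

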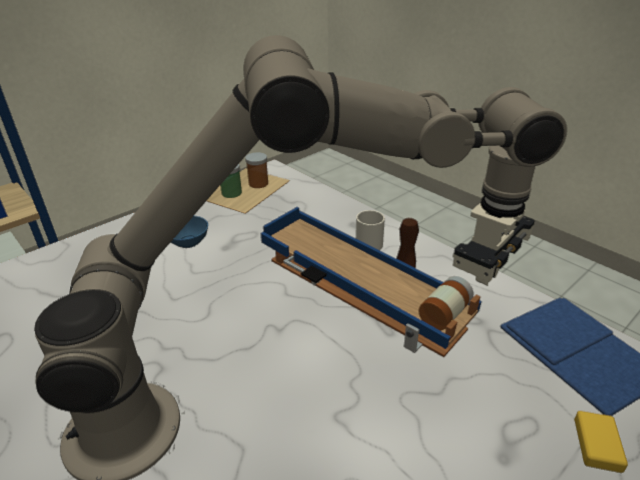

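The jar lies against the posts at about (446,302). The gate pad is down at about (312,273), the gripper is clear above, and the mug, mill and bowl haven't moved.

```bash
python3 -c "
from plant import bot
print(bot.close_job())"
```

```text
the job is handed in; nothing more can be done
None
```

I handed in the job with the gate pressed down, the jar caught and held still for about 1.4 s at y ≈ -186 mm, then let down to rest at the front stop at y ≈ -231 mm with the robot clear; no verdict came back.

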